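# Lower a bulb-headed field probe into its zeroing pot

### The arm

A 6-joint arm with a two-finger parallel gripper is mounted at the origin on the work surface. World frame = base frame: x ahead of the robot, y to its left, z up, the work surface at z = 0. Lengths are in mm, angles in rad, forces in N, time in s.
With the tool pointing down it reaches from about 275 to 750 mm from the base axis. Payload 10.2 kg.
Tool frame: the origin (TCP) lies midway between the tips of the shut fingers; the grasp point (between the pads) lies 19 mm behind it; z points along the fingers, y is the line along which they close (so a half turn about z gives the same grasp; the last joint's range is limited). The gripper opens to 85 mm and grips with 20 to 120 N. Pads are 22 mm wide; open, the fingers measure 114 mm over their backs; the gripper's body (76 mm by 85 mm) begins 54 mm behind the grasp point. The pads swing forward as they close: fully open they stand 13 mm farther back than shut.
Start: joints at [0.892, 0.313, 1.498, -0, 1.331, -0.223], TCP at [231.108, 471.402, 231.294] pointing down, gripper open.
Joint ranges: [-2.94, 2.94], [-0.97, 2.17], [0.19, 2.56], [-1.23, 4.37], [0.02, 3.11], [-2.88, 2.88]. Speed limits (rad/s): [2.39, 2.39, 3.01, 3.14, 3.14, 3.14].

### API

Orientations are given as a unit quaternion [w, x, y, z].
In Python, from rig import ctrl gives the robot as it stands.
- The arm moves only by the tool send_rows, never from a script. Its argument "targets" is a list of rows, each a list of 7 numbers: the closure, from -1 (fully open) to 1 (shut), so that 0 is half open, then the shift along the tool's x, y, z in m, then the turn, a rotation vector about the tool's x, y, z in rad. In form: [[claw, dx, dy, dz, ax, ay, az], ...]. A call has exactly 10 rows; each row shifts and turns the commanded pose from where the row before left it, along the tool's axes as they then stand; what a row does not reach is not made up. A row lasts 1/8 s, in which the tool goes at most 62.5 mm and 10.7 degrees, less where a joint would pass 70% of its speed; a pose out of reach is approached as far as the arm can. A call with a gripper value outside its range is refused whole. The fingers move at their own pace and stop on an object; "squeeze" is the grip in N (left out, the last holds). Time passes only in rows, so rows that do not move let the fingers close, or fill a call up. It gives the time, the measured TCP pose, the force, the opening and the grip force at its end, in the units of the state.
- ctrl.sense(): the state, without advancing time (a new reading comes with each control period).
- ctrl.capture(name): name is "scene" or "top" or "wrist"; returns a dict with "img" (480x640x3 uint8, red, green, blue), "camera_matrix" (3x3 intrinsics, pixels), "R" (3x3) and "t" (3): a world point X has camera coordinates R X + t. Camera axes: x right, y down, z forward; pixel columns grow to the right and rows downward; lengths in mm; the calibration is good to about 2 mm. A picture is of the moment at which its call begins. There is no depth.
- ctrl.finish_job(): hands the job in; it is judged then, once.
Trained networks look in a picture, given as the dict that the camera call returned (one of the last four; its "shot" number tells which), for a name from the list of things; names that differ only in an ending like _2 or _b are one class to them, and where a whole thing is asked for, a point or a joint stands for the part that bears it (a point fixed in the world has none). Each returns a list of dicts, best first, with "score" (0 to 1); they miss things now and then, are a little off and sometimes report something else, mostly with a low value. They report only what shows in the picture. A call takes as long as a camera call.
- ctrl.boxes_of(query, picture): "extent" ([left, top, width, height] in pixels, round what is visible of it).
- ctrl.landmark_of(query, picture): "point" ([column, row] in pixels: a listed point, or the origin of a listed thing).
The state is a dict: "time_s": time; "joints": joint angles; "dq": joint speeds; "tau": joint torques, N m; "eef_pos": TCP position; "ee_rot": TCP orientation; "force": force on the tool from outside, world axes, zero at the start; "wrist_torque": the same for the moment, N m; "grip_width": opening from 0.0 (shut) to 1.0 (fully open); "grip_force": force on a finger pad.
Only numpy, scipy, OpenCV 4.12 (cv2) and the standard library are available. Lean on these libraries where they do the work, as an engineer would, in place of code of your own. Each camera call takes 0.05 s, during which the arm holds its last target. There are 200 camera calls.

### The job

Get the field probe ready for zeroing: lift the cover off the deep metal pot and lay it flat on the bench, knob up and clear of the pot, then take the bulb-headed probe from its sloping rest and lower it, bulb first, into the open pot until it just comes to rest on the sprung pad inside, and let go so that it stands upright. Nobody knows how high the pad is set, so feel for it: the probe must neither be dropped or rammed into the pot nor pressed hard against it. Leave everything else on the bench where it is.

Things in the scene. Friction and masses are not known exactly. Their poses are not given: they have to be found in the camera images.
- pot: Deep round aluminium pot fixed to the bench: outside 100 mm (foot flange 120 mm, 7 mm thick), inside 88 mm across, rim 140 mm above the bench. Origin: centre of its underside, z up. Inside, a flat round pad (82 mm) on springs (10 mm of travel, 2 N per mm); its top is set anywhere from 22 to 87 mm above the origin; its height is not reported.
- cover: Loose aluminium cover on the pot, 0.18 kg: a disc 110 mm across (z = 6 to 14 mm) over an 83 mm wide, 6 mm deep spigot that sits in the pot's mouth, with a black round knob 26 mm across (z = 14 to 49 mm) in the middle. Origin: centre of the spigot's underside; z up through the knob. Laid on the bench its origin is at bench height.
- rest: Fixed rest of grey plastic on a dark base plate 130 x 100 mm: a V-shaped trough in which the probe lies, its axis leaning 30 degrees from vertical towards the rest's -x side. Origin: centre of the base's underside, z up; the probe's foot is at (20, 0, 46) mm. The trough reaches 58 mm along the probe from its foot; above that it is free.
- probe: Field probe, about 0.2 kg, 180 mm long: a white bulb 66 mm across at z = 34 mm with a flat foot 34 mm across, and a straight round black stem 22 mm across from z = 72 to 180 mm. Origin: centre of the flat foot; z runs along the axis up to the end of the stem.
- probe_grip (a point): Point on the axis of the probe's stem, 150 mm from its foot (30 mm from the stem's end), a good place to grip; axes as the probe's.
- heatsink: Bystander: dark finned heat sink 80 x 60 x 35 mm, origin under its centre. To be left alone.
- spool: Bystander: metal solder spool 64 mm across, 48 mm tall, origin under its centre. To be left alone.
- pen_mug: Bystander: black pen mug 80 mm across, 100 mm tall, pens up to 170 mm, origin under its centre. To be left alone.
- handheld_meter: Bystander: handheld meter 180 (x) x 85 x 38 mm lying flat, origin under its centre. To be left alone.
- screwdriver: Bystander: screwdriver 180 mm long lying along its x. To be left alone.
- loop_probe: Bystander: black loop probe lying flat, 175 mm long along its x, 12 mm thick, loop 60 mm across at the +x end. To be left alone.

How it is judged:
By the outcome, as a careful person would: the job done as asked, in the order asked, and still so for the second after the job is handed in, with the robot touching nothing.
It also fails if it takes over 64 s, if anything falls off the work surface, if the arm or the gripper's body presses on something with over 40 N, if the wrist force passes 120 N, or if a joint passes its speed limit or range.

## Working session

There is one attempt and no reset: what is moved stays moved. The work goes in short steps, Python scripts to look and compute and a tool call to move; the robot and the scene stay as the last step left them, time stands still between calls to the robot, and variables do not carry over. Pictures are saved under pics/ and viewed, at most 10 in all, crops included, and the job is handed in when it is done.

Besides the shell and the picture viewer there is one more tool, called as name(argument=value, ...), one argument or row to a line, values as JSON. send_rows: Moves the arm, as the interface text tells. Its arguments: {"type":"object","properties":{"targets":{"type":"array"},"squeeze":{"type":"number"}},"required":["targets"]}

```bash
ls; mkdir -p pics; cat > h.py <<'E'
import numpy as np, cv2
from rig import ctrl
from scipy.spatial.transform import Rotation as Ro
def save(c,n): cv2.imwrite('pics/'+n+'.png',c['img'][:,:,::-1])
def ray(c,p):
    K,R,t=map(np.array,(c['camera_matrix'],c['R'],c['t']))
    d=R.T@np.linalg.inv(K)@np.array([p[0],p[1],1.]); return -R.T@t,d/np.linalg.norm(d)
def atz(c,p,z):
    o,d=ray(c,p); return o+d*(z-o[2])/d[2]
def proj(c,X):
    v=np.array(c['R'])@np.array(X,float)+np.array(c['t']); u=np.array(c['camera_matrix'])@v; return u[:2]/u[2]
def tri(rs):
    A=0;b=0
    for o,d in rs:
        P=np.eye(3)-np.outer(d,d);A=A+P;b=b+P@o
    return np.linalg.solve(A,b)
def rot(s): q=s['ee_rot']; return Ro.from_quat([q[1],q[2],q[3],q[0]])
E
python3 - <<'E'
from h import *
np.set_printoptions(precision=1,suppress=True)
s=ctrl.sense();print(s)
C={n:ctrl.capture(n) for n in('scene','top')}
for n,c in C.items():
    save(c,n+'0')
    print(n, ray(c,[320,240]))
    for q in ['pot','cover','rest','probe','probe_grip','heatsink','spool','pen_mug','handheld_meter','screwdriver','loop_probe']:
        l=ctrl.landmark_of(q,c); 
        print(q,[(np.round(x['point']),round(x['score'],2),atz(c,x['point'],0)[:2]) for x in l[:2]])
E
```

```text
pics
{'time_s': 0.0, 'joints': array([ 0.9,  0.3,  1.5,  0. ,  1.3, -0.2]), 'dq': array([-0., -0.,  0.,  0.,  0., -0.]), 'tau': array([  0. , -41.2, -26. ,  -0. ,   0. ,  -0. ]), 'eef_pos': array([230.9, 471.2, 230.7]), 'ee_rot': array([-0. ,  0.2,  1. , -0. ]), 'force': array([ 0.1, -0.6, -0.4]), 'wrist_torque': array([ 0. , -0.1, -0. ]), 'grip_force': 0.0, 'grip_width': 0.9990288488153006}
scene (array([1471.1, -662.1, 1019.6]), array([-0.6,  0.5, -0.6]))
pot [(array([369., 257.]), 0.82, array([556.4, 166.5]))]
cover [(array([372., 219.]), 0.75, array([421.5, 294.4]))]
rest [(array([257., 302.]), 0.67, array([ 518.4, -179.5]))]
probe [(array([257., 299.]), 0.59, array([ 509.5, -173.4]))]
probe_grip [(array([244., 239.]), 0.74, array([268.1, -71.7]))]
heatsink [(array([341., 306.]), 0.77, array([662.1, -15.1])), (array([372., 218.]), 0.62, array([418.1, 296.8]))]
spool [(array([418., 286.]), 0.97, array([726.8, 193.4]))]
pen_mug [(array([452., 249.]), 0.62, array([670.9, 378.5]))]
handheld_meter [(array([193., 383.]), 0.62, array([ 655.9, -428.9]))]
screwdriver [(array([390., 191.])
[... 306 characters left out ...]
array([571.8, 199.1]))]
rest [(array([381., 245.]), 0.95, array([ 521.6, -181.3])), (array([468., 306.]), 0.75, array([ 352.9, -413.4]))]
probe [(array([384., 238.]), 0.95, array([ 542.8, -190.2]))]
probe_grip [(array([388., 259.]), 0.58, array([ 483. , -198.6]))]
heatsink [(array([323., 191.]), 0.89, array([675.2, -24.3]))]
spool [(array([245., 172.]), 0.98, array([731.4, 190.6]))]
pen_mug [(array([168., 195.]), 0.56, array([672. , 402.8]))]
handheld_meter [(array([468., 198.]), 0.8, array([ 648.4, -428.5]))]
screwdriver [(array([387., 262.]), 0.65, array([ 474.5, -197.2])), (array([160., 316.]), 0.58, array([339.8, 421.9]))]
loop_probe [(array([468., 306.]), 0.72, array([ 350.7, -414.7]))]
```

View pics/top0.png

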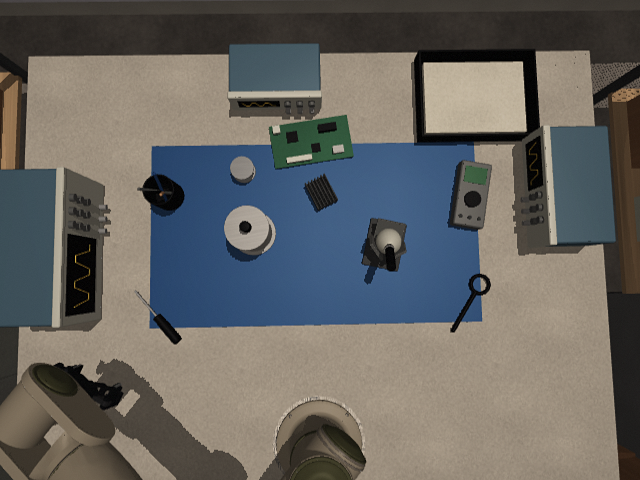

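View pics/scene0.png

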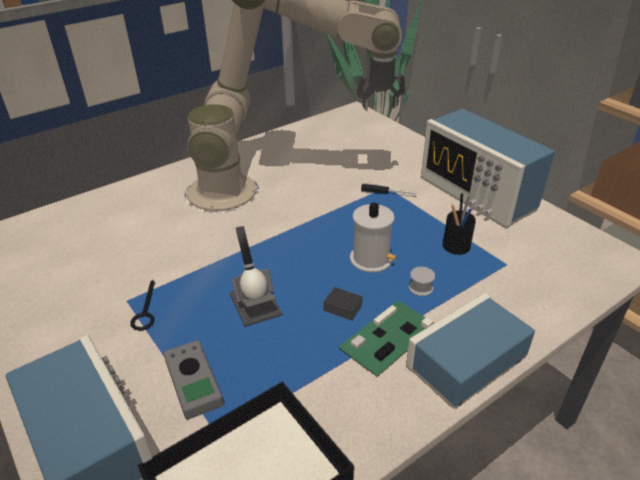

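```bash
python3 - <<'E'
from h import *
np.set_printoptions(precision=1,suppress=True)
a=ctrl.capture('scene');b=ctrl.capture('top')
for n in['cover','probe','probe_grip']:
    p=ctrl.landmark_of(n,a)[0]['point'];q=ctrl.landmark_of(n,b)[0]['point']
    r=[ray(a,p),ray(b,q)];X=tri(r);print(n,X,proj(a,X)-p,proj(b,X)-q)
print('pot',atz(b,ctrl.landmark_of('pot',b)[0]['point'],0))
s=ctrl.sense();print(rot(s).as_matrix())
E
```

```text
cover [558.3 174.4 135. ] [ 0.4 -0.1] [0.3 0.2]
probe [ 542.4 -192.    40.4] [1.2 0. ] [1.  0.6]Traceback (most recent call last):
  File "<stdin>", line 5, in <module>
IndexError: list index out of range
```

The top view shows the covered pot with its knob at about (246,228), and the rest at (385,245) with the probe's stem leaning toward the robot, ending at about (391,265). In the scene view the knob is at (374,210), and the stem runs from (252,270) to (241,230). The bench between the pot and the robot is free.

```bash
cat >> h.py <<'E'
def to(target, s=None, Rt=None):
    "shift in tool axes (mm), and turn rotvec, from the measured pose"
    s=s or ctrl.sense(); R=rot(s)
    d=R.inv().apply(np.array(target)-np.array(s['eef_pos']))
    return d, (None if Rt is None else (R.inv()*Rt).as_rotvec())
E
python3 - <<'E'
from h import *
np.set_printoptions(precision=4,suppress=True)
s=ctrl.sense();print(rot(s).as_matrix())
print(to([530,160,300]))
E
```

```text
[[-0.8979  0.4402 -0.    ]
 [ 0.4402  0.8979 -0.    ]
 [ 0.     -0.     -1.    ]]
(array([-405.4598, -148.0532,  -68.7254]), None)
```

send_rows(
  targets=[
    [-1,-0.045,-0.0165,-0.008,0,0,0],
    [-1,-0.045,-0.0165,-0.008,0,0,0],
    [-1,-0.045,-0.0165,-0.008,0,0,0],
    [-1,-0.045,-0.0165,-0.008,0,0,0],
    [-1,-0.045,-0.0165,-0.008,0,0,0],
    [-1,-0.045,-0.0165,-0.008,0,0,0],
    [-1,-0.045,-0.0165,-0.008,0,0,0],
    [-1,-0.045,-0.0165,-0.008,0,0,0],
    [-1,-0.045,-0.0165,-0.005,0,0,0],
    [-1,0,0,0,0,0,0],
  ],
  squeeze=40,
)

```text
time_s: 2.8
eef_pos: [530.9, 157.6, 299.9]
ee_rot: [-0.0, 0.228, 0.974, -0.0]
force: [-0.2, 0.3, -0.6]
grip_width: 0.998
grip_force: 0.0
```

```bash
python3 - <<'E'
from h import *
np.set_printoptions(precision=2,suppress=True)
s=ctrl.sense();print(s['eef_pos'],s['force'],s['joints'])
c=ctrl.capture('wrist');save(c,'w1');print(ray(c,[320,240]))
print(proj(c,[558,174,183]),proj(c,[558,174,148]))
for n in['cover','pot']:
    print(n,[(x['point'],x['score'],atz(c,x['point'],134)) for x in ctrl.landmark_of(n,c)])
    print(ctrl.boxes_of(n,c))
E
```

```text
[530.93 157.59 299.87] [-0.17  0.33 -0.6 ] [ 0.08  0.34  1.28 -0.    1.52 -1.03]
(array([464.46, 191.93, 441.23]), array([ 0.27, -0.12, -0.96]))
[351.68 256.91] [347.9  242.62]
cover [([343.8, 244.2], 0.78, array([562.19, 169.38, 134.  ]))]
[{'extent': [277.2, 184.1, 134.6, 127.0], 'score': 0.86}]
pot []
[{'extent': [285.0, 161.1, 99.8, 58.1], 'score': 0.55}, {'extent': [0.0, 250.2, 129.0, 130.0], 'score': 0.43}, {'extent': [207.7, 311.8, 76.5, 78.6], 'score': 0.3}, {'extent': [276.9, 184.9, 135.8, 129.4], 'score': 0.19}]
```

View pics/w1.png

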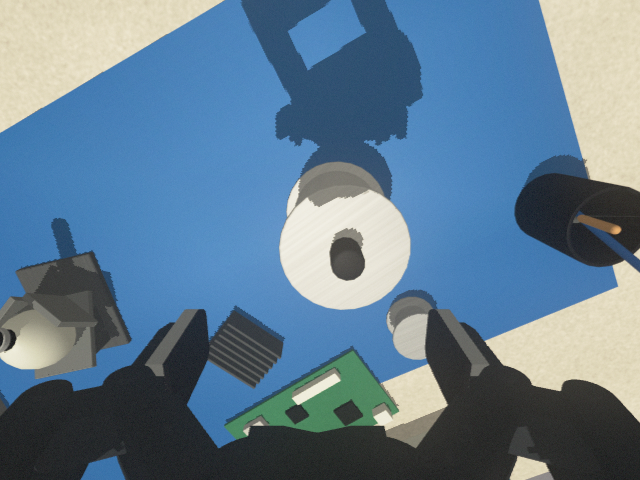

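The wrist view shows the cover's disc centred at about (344,246), with the black knob's top at (347,264). The shadow and the bystanders are well clear.

```bash
python3 - <<'E'
from h import *
np.set_printoptions(precision=1,suppress=True)
c=ctrl.capture('wrist');g=c['img'].astype(int)
m=((g.min(2)>165)&(g.max(2)-g.min(2)<35)).astype(np.uint8)
n,l,st,ce=cv2.connectedComponentsWithStats(m);k=l[230,310]
cn,_=cv2.findContours((l==k).astype(np.uint8),cv2.RETR_EXTERNAL,cv2.CHAIN_APPROX_NONE)
cn=max(cn,key=len)
P=np.array([atz(c,p,148)[:2] for p in cv2.convexHull(cn)[:,0]])
print(cv2.boundingRect(cn),cv2.minEnclosingCircle(P.astype(np.float32)),cv2.fitEllipse(P.astype(np.float32)))
print(atz(c,[347.5,264],183))
C=cv2.minEnclosingCircle(P.astype(np.float32))[0]
print(to([C[0],C[1],152]), rot(ctrl.sense()).as_matrix())
E
```

```text
(277, 183, 130, 130) ((555.0162353515625, 168.71859741210938), 61.922428131103516) ((558.0228271484375, 167.87294006347656), (106.08338165283203, 120.60530090332031), 95.1395263671875)
[559.7 172.2 183. ]
(array([-20. ,  18.7, 148.5]), None) [[-0.9  0.4  0. ]
 [ 0.4  0.9  0. ]
 [-0.   0.  -1. ]]
```

send_rows(
  targets=[
    [-1,-0.0095,0.013,0.015,0,0,0],
    [-1,-0.0095,0.0125,0.02,0,0,0],
    [-1,0,0,0.025,0,0,0],
    [-1,0,0,0.025,0,0,0],
    [-1,0,0,0.025,0,0,0],
    [-1,0,0,0.02,0,0,0],
    [-1,0,0,0.016,0,0,0],
    [0,0,0,0,0,0,0],
    [1,0,0,0,0,0,0],
    [1,0,0,0,0,0,0],
  ],
  squeeze=40,
)

```text
time_s: 4.35
eef_pos: [558.0, 174.3, 155.1]
ee_rot: [0.001, 0.226, 0.974, 0.0]
force: [0.1, -0.4, -0.2]
grip_width: 0.379
grip_force: 0.0
```

send_rows(
  targets=[
    [1,0,0,0,0,0,0],
    [1,0,0,0,0,0,0],
    [1,0,0,0,0,0,0],
    [1,0,0,0,0,0,0],
    [1,0,0,-0.006,0,0,0],
    [1,0,0,-0.008,0,0,0],
    [1,0,0,-0.012,0,0,0],
    [1,0,0,-0.014,0,0,0],
    [1,0,0,-0.015,0,0,0],
    [1,0,0,-0.015,0,0,0],
  ],
)

```text
time_s: 5.6
eef_pos: [557.8, 174.4, 225.6]
ee_rot: [0.0, 0.226, 0.974, 0.0]
force: [-0.1, 0.2, -2.0]
grip_width: 0.288
grip_force: 40.1
```

```bash
python3 - <<'E'
from h import *
np.set_printoptions(precision=2,suppress=True)
s=ctrl.sense();print(s['grip_width'],s['grip_force'],s['force'],s['joints'],s['eef_pos'])
c=ctrl.capture('wrist');save(c,'w2')
print(to([420,40,220],s))
E
```

```text
0.28832707030296 40.127018094062805 [-0.06  0.16 -1.95] [ 0.1   0.45  1.32  0.    1.37 -1.01] [557.75 174.39 225.6 ]
(array([  64.55, -181.3 ,    5.5 ]), None)
```

View pics/w2.png

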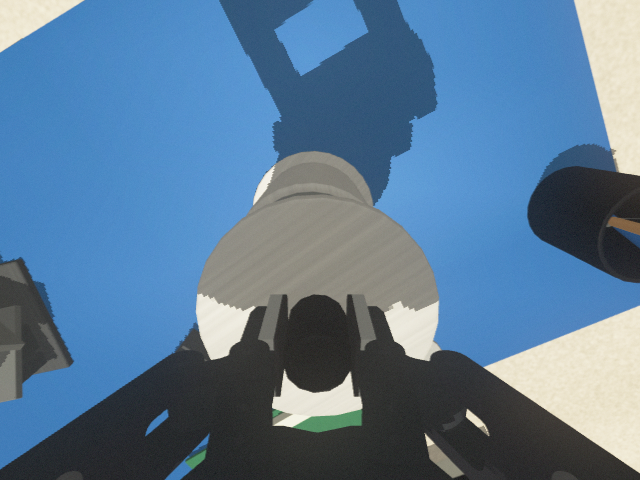

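The cover hangs level from the knob, with the knob between the pads at (317,343).

send_rows(
  targets=[
    [1,0.013,-0.036,0.002,0,0,0],
    [1,0.013,-0.036,0.008,0,0,0],
    [1,0.013,-0.036,0.01,0,0,0],
    [1,0.013,-0.036,0.015,0,0,0],
    [1,0.0125,-0.037,0.02,0,0,0],
    [1,0,0,0.03,0,0,0],
    [1,0,0,0.035,0,0,0],
    [1,0,0,0.035,0,0,0],
    [1,0,0,0.025,0,0,0],
    [1,0,0,0.01,0,0,0],
  ],
)

```text
time_s: 6.9
eef_pos: [419.8, 40.2, 33.6]
ee_rot: [-0.001, 0.226, 0.974, -0.0]
force: [-0.1, 0.1, -1.1]
grip_width: 0.293
grip_force: 40.4
```

send_rows(
  targets=[
    [1,0,0,0.002,0,0,0],
    [1,0,0,0.002,0,0,0],
    [1,0,0,0.002,0,0,0],
    [1,0,0,0.001,0,0,0],
    [1,0,0,0.001,0,0,0],
    [1,0,0,0.001,0,0,0],
    [1,0,0,0.001,0,0,0],
    [1,0,0,0.001,0,0,0],
    [1,0,0,0.0005,0,0,0],
    [1,0,0,0,0,0,0],
  ],
)

```text
time_s: 8.15
eef_pos: [420.1, 40.2, 22.8]
ee_rot: [-0.0, 0.226, 0.974, -0.0]
force: [0.6, -0.2, -1.6]
grip_width: 0.29
grip_force: 40.4
```

send_rows(
  targets=[
    [1,0,0,0.0005,0,0,0],
    [1,0,0,0.0005,0,0,0],
    [1,0,0,0.0005,0,0,0],
    [1,0,0,0.0005,0,0,0],
    [1,0,0,0,0,0,0],
    [1,0,0,0,0,0,0],
    [1,0,0,0,0,0,0],
    [1,0,0,0,0,0,0],
    [1,0,0,0,0,0,0],
    [1,0,0,0,0,0,0],
  ],
)

```text
time_s: 9.4
eef_pos: [420.2, 40.3, 21.5]
ee_rot: [0.0, 0.226, 0.974, 0.0]
force: [-3.1, 1.5, 12.9]
grip_width: 0.294
grip_force: 41.9
```

send_rows(
  targets=[
    [0.2,0,0,0,0,0,0],
    [-0.4,0,0,0,0,0,0],
    [-1,0,0,0,0,0,0],
    [-1,0,0,0,0,0,0],
    [-1,0,0,-0.005,0,0,0],
    [-1,0,0,-0.02,0,0,0],
    [-1,0,0,-0.04,0,0,0],
    [-1,0,0,-0.05,0,0,0],
    [-1,0,0,-0.055,0,0,0],
    [-1,0,0,-0.055,0,0,0],
  ],
)

```text
time_s: 10.65
eef_pos: [419.6, 40.3, 248.0]
ee_rot: [0.0, 0.226, 0.974, 0.0]
force: [0.2, 0.1, -0.9]
grip_width: 1.001
grip_force: 0.0
```

```bash
python3 - <<'E'
from h import *
np.set_printoptions(precision=2,suppress=True)
s=ctrl.sense();print(s['grip_width'],s['force'],s['eef_pos'])
print(to([624,140,300],s))
E
```

```text
1.0009997165915623 [ 0.17  0.12 -0.85] [419.61  40.29 248.02]
(array([-139.66,  179.5 ,  -51.9 ]), None)
```

send_rows(
  targets=[
    [-1,-0.0175,0.0225,-0.006,0,0,0],
    [-1,-0.0175,0.0225,-0.006,0,0,0],
    [-1,-0.0175,0.0225,-0.006,0,0,0],
    [-1,-0.0175,0.0225,-0.006,0,0,0],
    [-1,-0.0175,0.0225,-0.006,0,0,0],
    [-1,-0.0175,0.0225,-0.006,0,0,0],
    [-1,-0.0175,0.0225,-0.006,0,0,0],
    [-1,-0.0175,0.0225,-0.006,0,0,0],
    [-1,0,0,0,0,0,0],
    [-1,0,0,0,0,0,0],
  ],
)

```text
time_s: 11.9
eef_pos: [624.5, 140.0, 293.7]
ee_rot: [-0.0, 0.226, 0.974, -0.0]
force: [0.2, 0.2, 1.0]
grip_width: 1.001
grip_force: 0.0
```

```bash
python3 - <<'E'
from h import *
np.set_printoptions(precision=2,suppress=True)
s=ctrl.sense();print(s['force'],s['eef_pos'])
c=ctrl.capture('wrist');print(ray(c,[320,240])[0],c['camera_matrix'],s['time_s'])
u=proj(c,[558,174,140]);print(u,[proj(c,[558,174,z]) for z in(22,87)])
x,y=np.clip((u-[110,110]).astype(int),0,400)
im=cv2.resize(c['img'][y:y+220,x:x+220],None,fx=2.6,fy=2.6,interpolation=cv2.INTER_CUBIC);print(x,y)
cv2.imwrite('pics/w3.png',im[:,:,::-1]);save(c,'w3full'); t=ctrl.capture('top');save(t,'t3')
np.savez('w3',**{k:c[k] for k in('img','camera_matrix','R','t')})
a=ctrl.capture('scene')
for n in['probe_grip','probe','cover']:
  for k,v in(('top',t),('scene',a),('wrist',c)):
    print(n,k,[(x['point'],x['score']) for x in ctrl.landmark_of(n,v)[:2]])
E
```

```text
[0.21 0.21 0.99] [624.5  140.01 293.69]
[557.97 174.07 435.08] [[374.18   0.   316.73]
 [  0.   374.18 242.44]
 [  0.     0.     1.  ]] 11.9
[316.86 125.82] [array([316.88, 125.8 ]), array([316.87, 125.81])]
206 15
probe_grip top [([388.8, 261.1], 0.71)]
probe_grip scene [([241.8, 236.7], 0.87)]
probe_grip wrist []
probe top [([385.4, 236.1], 0.76)]
probe scene [([256.2, 296.4], 0.74), ([389.9, 194.7], 0.41)]
probe wrist [([18.4, 266.3], 0.85)]
cover top [([299.5, 282.8], 0.77)]
cover scene [([302.4, 251.8], 0.79)]
cover wrist [([149.3, 71.9], 0.87)]
```

View pics/w3.png

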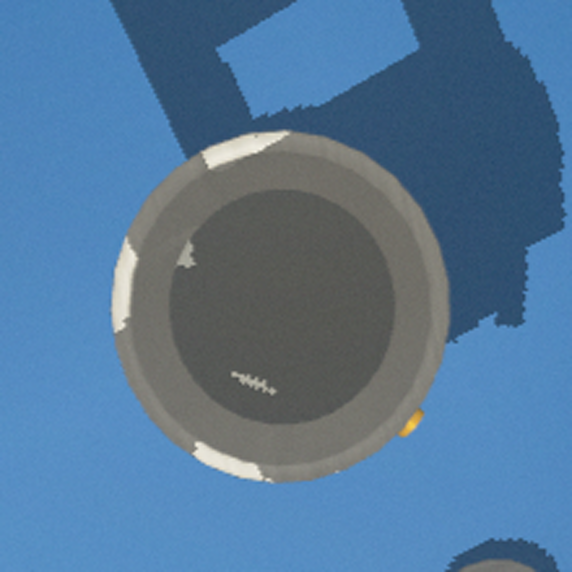

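The view is straight down into the open pot. In the crop the rim spans columns 112–450 and rows 130–482. The dark pad spans columns 170–395 and rows 190–424.

```bash
python3 - <<'E'
from h import *
np.set_printoptions(precision=1,suppress=True)
c=dict(np.load('w3.npz'))
b=lambda l,r,t,d:(206+np.array([l,r])/2.6, 15+np.array([t,d])/2.6)
def pb(x,y,z,r):
    P=np.array([proj(c,[x+r*np.cos(a),y+r*np.sin(a),z]) for a in np.linspace(0,6.28,73)])
    return np.r_[P.min(0),P.max(0)]
from scipy.optimize import least_squares as ls
for nm,bx,r in(('rim',(112,450,130,482),50),('pad',(170,395,190,424),41)):
    (l,R),(t,d)=b(*bx);m=np.array([l,t,R,d])
    s=ls(lambda p:pb(*p,r)-m,[558,174,100]);print(nm,s.x,s.fun)
a=ctrl.capture('scene');t=ctrl.capture('top')
for n in['probe_grip','probe','cover']:
    p,q=[ctrl.landmark_of(n,v)[0]['point'] for v in(a,t)]
    X=tri([ray(a,p),ray(t,q)]);print(n,X,proj(a,X)-p,proj(t,X)-q)
# stem-end crops
for v,n,(x,y) in((a,'a',(215,215)),(t,'t',(350,200))):
    cv2.imwrite('pics/%s_p.png'%n,cv2.resize(v['img'][y:y+100,x:x+80],None,fx=5,fy=5,interpolation=cv2.INTER_CUBIC)[:,:,::-1])
cv2.imwrite('pics/both.png',np.hstack([cv2.imread('pics/a_p.png'),cv2.imread('pics/t_p.png')]))
E
```

```text
rim [563.9 168.7 135.8] [-0.  0.  0. -0.]
pad [564.2 168.6  65.9] [ 0. -0. -0.  0.]
probe_grip [ 464.7 -175.2  180.1] [-0. -0.] [-0. -0.]
probe [ 544.7 -194.4   35.3] [-0.8 -0. ] [-0.6 -0.4]
cover [420.7  36.3   1.1] [ 2.5 -0.2] [2.3 1.4]
```

View pics/both.png

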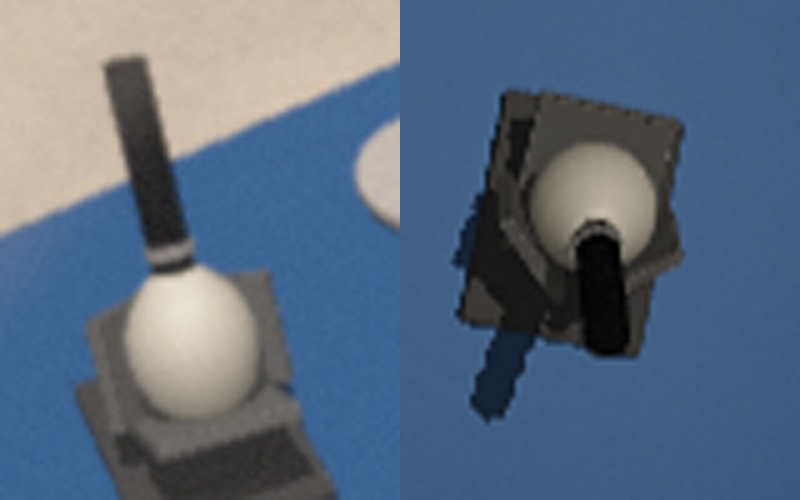

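The left crop (scene view) shows the stem's end at (126,61), its ring at (170,252) and the bulb's centre at (192,340). The right crop (top view) shows the end at (608,340), the ring at (596,237) and the bulb at (594,203).

```bash
python3 - <<'E'
from h import *
np.set_printoptions(precision=3,suppress=True)
from scipy.optimize import least_squares as ls
a=ctrl.capture('scene');t=ctrl.capture('top')
A=np.array([[126,61],[170,252],[192,340]])/5+[215,215]
T=np.array([[208,340],[196,237],[194,203]])/5+[350,200]
Z=[180,74,34]
def ax(p,l=np.pi/6): return np.array([np.sin(l)*np.cos(p),np.sin(l)*np.sin(p),np.cos(l)])
def f(p): 
    u=ax(p[3]);F=np.array(p[:3])
    return np.r_[[ (proj(a,F+z*u)-q) for z,q in zip(Z,A)],[(proj(t,F+z*u)-q) for z,q in zip(Z,T)]].ravel()
s=ls(f,[540,-190,46,3.14]);F=s.x[:3];u=ax(s.x[3]);print(s.x,s.fun)
print('rest foot z 46; grip pt',F+150*u,u, [tri([ray(a,x),ray(t,y)]) for x,y in zip(A,T)])
st=ctrl.sense();R=rot(st)
# tool z = -u ; choose y tool horizontal perpendicular
z=-u;y=np.cross([0,0,1],z);y/=np.linalg.norm(y);
for sg in(1,-1):
    yy=sg*y;Rt=Ro.from_matrix(np.c_[np.cross(yy,z),yy,z])
    print('Rt',sg,(R.inv()*Rt).as_rotvec(),Rt.as_matrix())
E
```

```text
[ 544.738 -192.575   48.443    2.915] [-1.091 -1.574  0.221  1.889 -0.437 -0.293 -0.529 -0.69  -0.19   0.032
 -0.483  0.155]
rest foot z 46; grip pt [ 471.655 -175.728  178.347] [-0.487  0.112  0.866] [array([ 456.704, -172.351,  199.511]), array([ 508.332, -183.92 ,  118.224]), array([ 529.066, -189.191,   77.814])]
Rt 1 [-0.06  -0.521 -0.224] [[-0.844  0.225  0.487]
 [ 0.195  0.974 -0.112]
 [-0.5    0.    -0.866]]
Rt -1 [-0.755  0.087  2.819] [[ 0.844 -0.225  0.487]
 [-0.195 -0.974 -0.112]
 [ 0.5   -0.    -0.866]]
```

```bash
python3 - <<'E'
from h import *
np.set_printoptions(precision=4,suppress=True)
F=np.array([544.7,-192.6,48.4]);u=np.array([-.487,.112,.866])
s=ctrl.sense();R=rot(s);z=-u;y=np.array([.225,.974,0]);Rt=Ro.from_matrix(np.c_[np.cross(y,z),y,z])
w=(R.inv()*Rt).as_rotvec()/8;d=(F+240*u-s['eef_pos'])/8
print(w)
for i in range(8):
    print((R*Ro.from_rotvec(w*i)).inv().apply(d)/1000)
E
```

```text
[-0.0075 -0.0651 -0.028 ]
[ 0.0053 -0.0452  0.0047]
[ 0.0068 -0.045   0.004 ]
[ 0.0083 -0.0449  0.0031]
[ 0.0098 -0.0446  0.0022]
[ 0.0111 -0.0444  0.0012]
[ 0.0124 -0.044   0.0001]
[ 0.0136 -0.0437 -0.0011]
[ 0.0147 -0.0433 -0.0023]
```

send_rows(
  targets=[
    [-1,0.0055,-0.045,0.0045,-0.0075,-0.065,-0.028],
    [-1,0.007,-0.045,0.004,-0.0075,-0.065,-0.028],
    [-1,0.0085,-0.045,0.003,-0.0075,-0.065,-0.028],
    [-1,0.01,-0.0445,0.002,-0.0075,-0.065,-0.028],
    [-1,0.011,-0.0445,0.001,-0.0075,-0.065,-0.028],
    [-1,0.0125,-0.044,0,-0.0075,-0.065,-0.028],
    [-1,0.0135,-0.0435,-0.001,-0.0075,-0.065,-0.028],
    [-1,0.0145,-0.0435,-0.002,-0.0075,-0.065,-0.028],
    [-1,0,0,0,0,0,0],
    [-1,0,0,0,0,0,0],
  ],
)

```text
time_s: 14.25
eef_pos: [427.9, -165.1, 257.1]
ee_rot: [0.256, 0.11, 0.96, -0.029]
force: [1.3, -0.7, -0.1]
grip_width: 1.002
grip_force: 0.0
```

```bash
python3 - <<'E'
from h import *
np.set_printoptions(precision=3,suppress=True)
F=np.array([544.7,-192.6,48.4]);u=np.array([-.487,.112,.866])
s=ctrl.sense();print(s['eef_pos'],s['joints'],rot(s).as_matrix()[:,2]+u)
c=ctrl.capture('wrist');save(c,'w4')
print([proj(c,F+k*u) for k in(180,72,34)])
for n in['probe_grip','probe']:
    print(n,[(x['point'],x['score'],proj(c,F+(150 if 'g' in n else 0)*u)) for x in ctrl.landmark_of(n,c)[:2]])
print(to(F+133*u,s))
E
```

```text
[ 427.915 -165.112  257.1  ] [-0.779 -0.124  2.005  0.359  0.838 -2.306] [-0.001 -0.    -0.001]
[array([314.293, 262.594]), array([315.186, 218.32 ]), array([315.376, 208.873])]
probe_grip [([315.6, 245.6], 0.68, array([314.617, 246.532]))]
probe [([316.3, 199.9], 0.58, array([315.516, 201.924]))]
(array([  0.235,  -0.581, 107.75 ]), None)
```

View pics/w4.png

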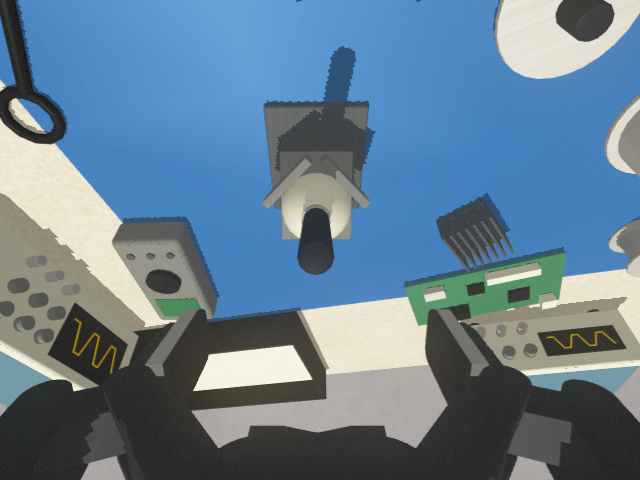

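The stem's end shows at (316,260), centred between the fingers as predicted, so I advance along the axis and grip.

send_rows(
  targets=[
    [-1,0,0,0.02,0,0,0],
    [-1,0,0,0.025,0,0,0],
    [-1,0,0,0.025,0,0,0],
    [-1,0,0,0.02,0,0,0],
    [-1,0,0,0.012,0,0,0],
    [-1,0,0,0.006,0,0,0],
    [0,0,0,0,0,0,0],
    [1,0,0,0,0,0,0],
    [1,0,0,0,0,0,0],
    [1,0,0,0,0,0,0],
  ],
  squeeze=40,
)

```text
time_s: 15.65
eef_pos: [480.2, -177.6, 163.7]
ee_rot: [0.257, 0.109, 0.96, -0.029]
force: [-2.9, 1.0, 2.6]
grip_width: 0.248
grip_force: 39.0
```

send_rows(
  targets=[
    [1,0,0,0,0,0,0],
    [1,0,0,0,0,0,0],
    [1,0,0,0,0,0,0],
    [1,0,0,-0.005,0,0,0],
    [1,0,0,-0.01,0,0,0],
    [1,0,0,-0.015,0,0,0],
    [1,0,0,-0.02,0,0,0],
    [1,0,0,-0.02,0,0,0],
    [1,0,0,-0.02,0,0,0],
    [1,0,0,-0.02,0,0,0],
  ],
)

```text
time_s: 16.9
eef_pos: [425.6, -164.2, 259.1]
ee_rot: [0.256, 0.109, 0.96, -0.029]
force: [0.1, -0.6, -2.9]
grip_width: 0.241
grip_force: 39.4
```

```bash
python3 - <<'E'
from h import *
np.set_printoptions(precision=4,suppress=True)
s=ctrl.sense();R=rot(s);Rt=Ro.from_matrix(np.array([[-.9744,.2249,0],[.2249,.9744,0],[0,0,-1.]]))
N=10;w=(R.inv()*Rt).as_rotvec()/N;d=(np.array([561,171,325])-s['eef_pos'])/N
print(w,s['joints'])
for i in range(N): print((R*Ro.from_rotvec(w*i)).inv().apply(d)/1000)
E
```

```text
[0.0001 0.052  0.    ] [-0.7821 -0.1323  2.0058  0.3582  0.8482 -2.3075]
[-0.0082  0.0357 -0.0029]
[-0.008   0.0357 -0.0033]
[-0.0078  0.0357 -0.0037]
[-0.0076  0.0357 -0.0041]
[-0.0074  0.0357 -0.0045]
[-0.0072  0.0357 -0.0049]
[-0.0069  0.0357 -0.0053]
[-0.0066  0.0357 -0.0056]
[-0.0063  0.0357 -0.006 ]
[-0.006   0.0357 -0.0063]
```

send_rows(
  targets=[
    [1,-0.008,0.0355,-0.003,0,0.052,0],
    [1,-0.008,0.0355,-0.0035,0,0.052,0],
    [1,-0.008,0.0355,-0.0035,0,0.052,0],
    [1,-0.0075,0.036,-0.004,0,0.052,0],
    [1,-0.0075,0.036,-0.0045,0,0.052,0],
    [1,-0.007,0.036,-0.005,0,0.052,0],
    [1,-0.007,0.0355,-0.0055,0,0.052,0],
    [1,-0.0065,0.0355,-0.0055,0,0.052,0],
    [1,-0.0065,0.0355,-0.006,0,0.052,0],
    [1,-0.006,0.036,-0.006,0,0.052,0],
  ],
)

```text
time_s: 18.15
eef_pos: [561.3, 171.0, 325.2]
ee_rot: [-0.0, 0.113, 0.994, -0.0]
force: [0.1, -1.2, -2.6]
grip_width: 0.246
grip_force: 39.5
```

send_rows(
  targets=[
    [1,0,0,0,0,0,0],
    [1,0,0,0,0,0,0],
    [1,0,0,0,0,0,0],
    [1,0,0,0,0,0,0],
    [1,0,0,0,0,0,0],
    [1,0,0,0,0,0,0],
    [1,0,0,0,0,0,0],
    [1,0,0,0,0,0,0],
    [1,0,0,0,0,0,0],
    [1,0,0,0,0,0,0],
  ],
)

```text
time_s: 19.4
eef_pos: [561.9, 170.2, 324.2]
ee_rot: [0.001, 0.113, 0.994, 0.0]
force: [0.2, -0.2, -2.3]
grip_width: 0.244
grip_force: 39.7
```

```bash
python3 - <<'E'
from h import *
np.set_printoptions(precision=3,suppress=True)
s=ctrl.sense();print(s['eef_pos'],s['force'],s['grip_force'],rot(s).as_matrix(),s['joints'])
C={k:ctrl.capture(k) for k in('scene','top','wrist')}
P=np.array(s['eef_pos'])
o=[]
for k,c in C.items():
    np.savez('c5'+k,**{q:c[q] for q in('img','camera_matrix','R','t')})
    X=P-[0,0,99]
    print(k,'bulb pred',proj(c,X),'end pred',proj(c,P+[0,0,47]),'pot rim pred',proj(c,[561,171,140]))
    for n in('probe','pot','probe_grip'): print(n,[(x['point'],x['score']) for x in ctrl.landmark_of(n,c)[:1]])
    x,y=(proj(c,[561,171,170])-[60,70]).astype(int);x=max(x,0);y=max(y,0)
    if k!='wrist': o.append(cv2.resize(c['img'][y:y+130,x:x+100],(400,520),interpolation=cv2.INTER_CUBIC));print(x,y)
cv2.imwrite('pics/c5.png',np.hstack(o)[:,:,::-1]);save(C['wrist'],'w5')
E
```

```text
[561.927 170.215 324.233] [ 0.154 -0.225 -2.334] 39.71883952617645 [[-0.974  0.225  0.002]
 [ 0.225  0.974 -0.   ]
 [-0.002  0.    -1.   ]] [ 0.095  0.414  1.119 -0.     1.608 -1.249]
scene bulb pred [375.129 190.325] end pred [378.118 139.018] pot rim pred [373.551 217.122]
probe [([377.1, 202.9], 0.84)]
pot []
probe_grip [([375.5, 149.7], 0.64)]
314 137
top bulb pred [240.472 223.507] end pred [228.909 214.856] pot rim pred [245.536 227.917]
probe [([240.6, 227.6], 0.62)]
pot [([256.2, 232.3], 0.78)]
probe_grip [([467.5, 307.5], 0.64)]
183 156
wrist bulb pred [315.488 241.416] end pred [313.992 386.021] pot rim pred [316.407 211.747]
probe [([317.2, 228.7], 0.83)]
pot [([316.0, 187.1], 0.78)]
probe_grip [([319.0, 327.7], 0.56)]
```

View pics/c5.png

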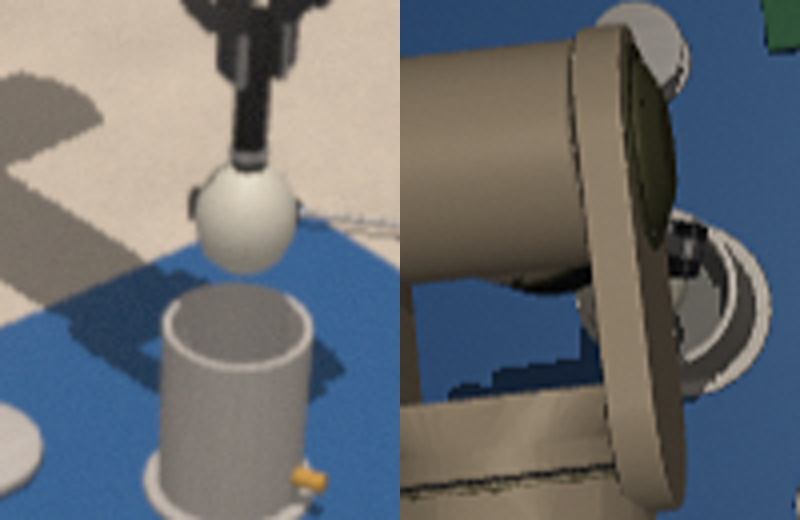

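View pics/w5.png

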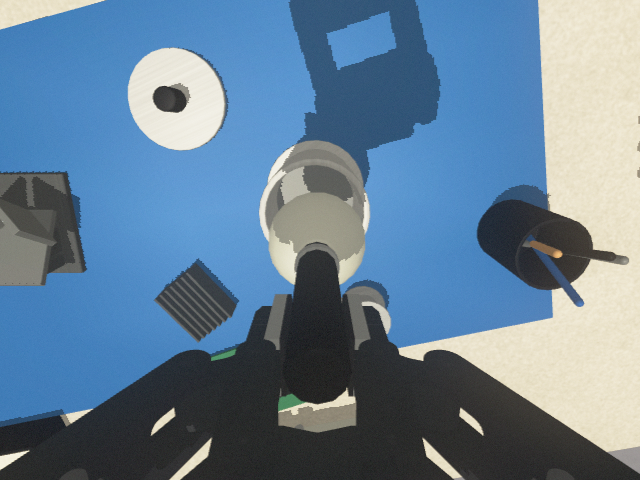

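Scene crop: the bulb's centre is at (247,215), where predicted, and the rim ellipse is centred at about (237,327). Wrist view: the bulb is centred at (317,240), with the pot's rim behind it spanning columns 260–370.

```bash
python3 - <<'E'
from h import *
np.set_printoptions(precision=1,suppress=True)
L=lambda k:dict(np.load('c5%s.npz'%k))
c=L('scene');print('rim scene',atz(c,[314+237/4,137+327/4],140),'bulb',atz(c,[314+247/4,137+215/4],225.2), atz(c,[314+237/4,137+325/4],140))
w=L('wrist');print('bulb wrist',atz(w,[317.5,239.5],225.2))
# rim extents predicted in wrist for candidates
for p in((564,168.7),(561,171),(558,174)):
    P=np.array([proj(w,[p[0]+50*np.cos(a),p[1]+50*np.sin(a),140]) for a in np.linspace(0,6.28,73)]);print(p,P.min(0),P.max(0))
E
```

```text
rim scene [566.2 165.5 140. ] bulb [564.4 170.2 225.2] [564.4 167.  140. ]
bulb wrist [560.9 171.8 225.2]
(564, 168.7) [258.5 158.3] [370.8 267.8]
(561, 171) [260.1 154.1] [372.7 264.4]
(558, 174) [262.5 149.8] [375.4 260.7]
```

send_rows(
  targets=[
    [1,-0.0025,-0.002,0.003,0,0,0],
    [1,0,0,0.008,0,0,0],
    [1,0,0,0.01,0,0,0],
    [1,0,0,0.012,0,0,0],
    [1,0,0,0.012,0,0,0],
    [1,0,0,0.012,0,0,0],
    [1,0,0,0.012,0,0,0],
    [1,0,0,0.012,0,0,0],
    [1,0,0,0.009,0,0,0],
    [1,0,0,0.005,0,0,0],
  ],
)

```text
time_s: 21.25
eef_pos: [564.0, 167.7, 228.7]
ee_rot: [0.001, 0.113, 0.994, 0.0]
force: [0.1, 0.1, -1.6]
grip_width: 0.247
grip_force: 39.7
```

send_rows(
  targets=[
    [1,0,0,0.0015,0,0,0],
    [1,0,0,0.0015,0,0,0],
    [1,0,0,0.0015,0,0,0],
    [1,0,0,0.0015,0,0,0],
    [1,0,0,0.001,0,0,0],
    [1,0,0,0.001,0,0,0],
    [1,0,0,0.001,0,0,0],
    [1,0,0,0.001,0,0,0],
    [1,0,0,0.001,0,0,0],
    [1,0,0,0,0,0,0],
  ],
)

```text
time_s: 22.5
eef_pos: [564.1, 167.6, 218.2]
ee_rot: [0.001, 0.113, 0.994, 0.0]
force: [-0.5, 0.5, -2.1]
grip_width: 0.247
grip_force: 39.7
```

send_rows(
  targets=[
    [1,0,0,0.0008,0,0,0],
    [1,0,0,0.0008,0,0,0],
    [1,0,0,0.0008,0,0,0],
    [1,0,0,0.0008,0,0,0],
    [1,0,0,0.0006,0,0,0],
    [1,0,0,0.0006,0,0,0],
    [1,0,0,0.0006,0,0,0],
    [1,0,0,0.0005,0,0,0],
    [1,0,0,0.0005,0,0,0],
    [1,0,0,0,0,0,0],
  ],
)

```text
time_s: 23.75
eef_pos: [564.1, 167.7, 212.2]
ee_rot: [0.001, 0.113, 0.994, 0.0]
force: [0.3, -0.3, -2.8]
grip_width: 0.248
grip_force: 39.7
```

send_rows(
  targets=[
    [1,0,0,0.0005,0,0,0],
    [1,0,0,0.0005,0,0,0],
    [1,0,0,0.0005,0,0,0],
    [1,0,0,0.0005,0,0,0],
    [1,0,0,0.0005,0,0,0],
    [1,0,0,0.0005,0,0,0],
    [1,0,0,0.0005,0,0,0],
    [1,0,0,0.0005,0,0,0],
    [1,0,0,0,0,0,0],
    [1,0,0,0,0,0,0],
  ],
)

```text
time_s: 25.0
eef_pos: [564.2, 167.6, 208.3]
ee_rot: [0.001, 0.113, 0.994, 0.0]
force: [0.8, 0.3, -2.0]
grip_width: 0.247
grip_force: 39.7
```

send_rows(
  targets=[
    [1,0,0,0.0004,0,0,0],
    [1,0,0,0.0004,0,0,0],
    [1,0,0,0.0004,0,0,0],
    [1,0,0,0.0004,0,0,0],
    [1,0,0,0.0004,0,0,0],
    [1,0,0,0.0004,0,0,0],
    [1,0,0,0.0004,0,0,0],
    [1,0,0,0.0002,0,0,0],
    [1,0,0,0,0,0,0],
    [1,0,0,0,0,0,0],
  ],
)

```text
time_s: 26.25
eef_pos: [564.1, 167.7, 205.3]
ee_rot: [0.001, 0.113, 0.994, 0.0]
force: [-0.2, 0.5, -2.8]
grip_width: 0.248
grip_force: 39.7
```

send_rows(
  targets=[
    [1,0,0,0.0004,0,0,0],
    [1,0,0,0.0004,0,0,0],
    [1,0,0,0.0004,0,0,0],
    [1,0,0,0.0004,0,0,0],
    [1,0,0,0.0004,0,0,0],
    [1,0,0,0.0004,0,0,0],
    [1,0,0,0.0004,0,0,0],
    [1,0,0,0.0002,0,0,0],
    [1,0,0,0,0,0,0],
    [1,0,0,0,0,0,0],
  ],
)

```text
time_s: 27.5
eef_pos: [564.2, 167.7, 202.4]
ee_rot: [0.001, 0.113, 0.994, 0.0]
force: [0.6, -0.7, 4.1]
grip_width: 0.244
grip_force: 40.2
```

Contact: the load rose by about 6 N. I back off 2 mm so that the pad carries only the probe's own weight.

send_rows(
  targets=[
    [1,0,0,-0.0005,0,0,0],
    [1,0,0,-0.0005,0,0,0],
    [1,0,0,-0.0005,0,0,0],
    [1,0,0,-0.0005,0,0,0],
    [1,0,0,0,0,0,0],
    [1,0,0,0,0,0,0],
    [1,0,0,0,0,0,0],
    [1,0,0,0,0,0,0],
    [1,0,0,0,0,0,0],
    [1,0,0,0,0,0,0],
  ],
)

```text
time_s: 28.75
eef_pos: [564.1, 167.7, 204.2]
ee_rot: [0.001, 0.113, 0.994, 0.0]
force: [0.9, 0.3, -1.4]
grip_width: 0.247
grip_force: 40.1
```

```bash
python3 - <<'E'
from h import *
np.set_printoptions(precision=2,suppress=True)
F=[]
for i in range(6):
    ctrl.capture('top'); F.append(ctrl.sense()['force'])
print(np.array(F),np.mean(F,0))
E
```

```text
[[-0.45 -0.41 -0.64]
 [ 0.23 -0.12 -0.66]
 [-0.33 -0.45 -0.68]
 [ 0.61 -0.49 -0.79]
 [-0.03  0.3   0.12]
 [-0.11  0.68 -0.69]] [-0.01 -0.08 -0.56]
```

send_rows(
  targets=[
    [1,0,0,0.0002,0,0,0],
    [0.4,0,0,0,0,0,0],
    [0.2,0,0,0,0,0,0],
    [0,0,0,0,0,0,0],
    [-0.3,0,0,0,0,0,0],
    [-0.7,0,0,0,0,0,0],
    [-1,0,0,0,0,0,0],
    [-1,0,0,0,0,0,0],
    [-1,0,0,0,0,0,0],
    [-1,0,0,0,0,0,0],
  ],
  squeeze=20,
)

```text
time_s: 30.3
eef_pos: [564.1, 167.7, 204.1]
ee_rot: [0.001, 0.113, 0.994, 0.0]
force: [0.0, -1.0, 0.0]
grip_width: 1.004
grip_force: 0.0
```

send_rows(
  targets=[
    [-1,0,0,-0.005,0,0,0],
    [-1,0,0,-0.015,0,0,0],
    [-1,0,0,-0.025,0,0,0],
    [-1,0,0,-0.03,0,0,0],
    [-1,0,0,-0.03,0,0,0],
    [-1,0,0,-0.03,0,0,0],
    [-1,0,0,-0.02,0,0,0],
    [-1,0.01,0,-0.005,0,0,0],
    [-1,0.01,0,0,0,0,0],
    [-1,0,0,0,0,0,0],
  ],
)

```text
time_s: 31.55
eef_pos: [543.4, 172.5, 363.8]
ee_rot: [0.001, 0.113, 0.994, -0.0]
force: [0.5, -0.5, -0.0]
grip_width: 0.999
grip_force: 0.0
```

```bash
python3 - <<'E'
from h import *
np.set_printoptions(precision=2,suppress=True)
s=ctrl.sense();print(s['eef_pos'],s['force'],s['grip_width'],s['time_s'])
a=ctrl.capture('scene');w=ctrl.capture('wrist')
i=cv2.resize(a['img'][150:300,220:440],None,fx=1.8,fy=1.8,interpolation=cv2.INTER_CUBIC)
j=cv2.resize(w['img'],(360,270))
cv2.imwrite('pics/end.png',np.hstack([i,j])[:,:,::-1])
print(proj(a,[564,167.7,72]),proj(a,[564,167.7,250]))
E
```

```text
[543.4  172.49 363.79] [ 0.54 -0.47 -0.02] 0.9989137628399597 31.55
[372.16 238.35] [375.39 182.75]
```

View pics/end.png

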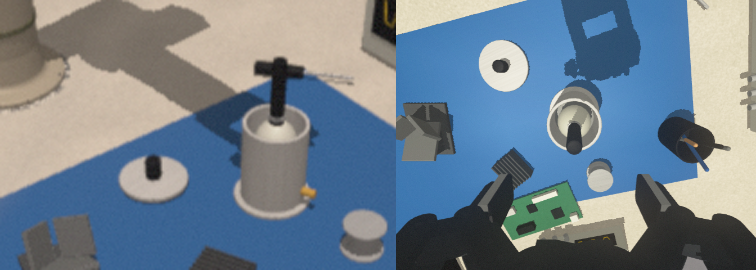

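The probe stands upright in the pot (stem end at (277,62) in the left crop, with the screwdriver behind it). The cover lies flat with its knob up at (153,178), and the gripper is clear above.

```bash
python3 -c "
from rig import ctrl
print(ctrl.finish_job())"
```

```text
the job is handed in; nothing more can be done
None
```

The job is handed in at about 32 s: the cover lies flat on the bench, knob up and clear of the pot, and the probe stands upright in the pot on the sprung pad, found by feel with about 6 N of contact that I eased off before letting go; the judge's verdict was not returned.

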